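Unlock the vacuum storage box and hold the key turned

TASK

Open the lockable vacuum storage box on the worktop: first press its round vent plunger down to the stop for about a second, so that air gets in, and let it come back up; then take the key with the big square head from the key block and push it fully home in the lock, wiggling it past the sticky tumblers. Turn the key a full quarter turn clockwise, which lifts the front edge of the lid off its seal, and finish while still holding the key turned in the lock, because the latch springs back if the key is let go; leave the other two keys in the block and do not disturb the things standing round about.

Things in the scene. Friction and masses are not known exactly. Their poses are not given: they have to be found in the camera images.
- vac_box: the vacuum box, fixed, grey with a metal top: 240 mm wide (y), 200 mm deep (x), 65 mm high. Origin under its centre; x away from the robot, y left, z up. The front 80 mm of its top is a flat deck (65 mm high) with the lock near the right end and the vent plunger near the left end, 104 mm apart. Behind the deck lies the lid, at most 8 mm higher, carrying a gauge 17 mm high.
- vent_top (a point): centre of the top of the vent plunger, a round metal push head of 29 mm diameter on the deck, 87 mm above the worktop when up (22 mm above the deck). Pressed vertically down.
- vent (a joint): how far the vent plunger is pressed, m: 0 up, 0.010 at its stop. Spring: 3 N at the start, 10 N at the stop.
- keyway (a point): centre of the keyway's mouth, 69 mm above the worktop; axes as the box's (they do not turn with the key). The keyway is a vertical slot in a round plug 26 mm across: 13.4 x 5.2 mm, long side along the box's x while locked, flared by 2.2 mm all round over its first 3 mm. The blade has about 0.6 mm of room on each side.
- tumblers (a point): centre of the upper of two stiff tumbler discs in the lock, tops 14 and 22 mm below the mouth, each with a 13.4 x 5.2 mm slot. Seen from above the upper starts 0.48 to 0.58 rad clockwise of the keyway, the lower 0 to 0.1 anticlockwise. A key pushed straight stops on the upper; pressed lightly (3 to 5 N) and turned slowly clockwise by up to 0.6 and back it drops through each once nearly in line.
- lock_plug (a joint): turn of the lock's plug, rad: 0 locked, grows clockwise seen from above to its stop at 1.55; it can be wiggled back to -0.2. A spring (0.04 N m/rad) returns it to 0. With the discs, which turn along, the key needs up to about 0.15 N m. The key has 0.1 rad of play in the plug and gives a little, so the hand must turn some 0.2 rad further than the plug.
- box_lid (a joint): lid angle, rad: 0 shut; the lock's cam lifts it in step with the plug, 0.08 rad per rad, so 0.12 rad (front edge 14 mm up) at the full quarter turn. Lid hinge at the back.
- key_block: fixed wooden key block, 190 mm long (y), 52 mm deep, 38 mm high, origin under its centre. Three keys stand in it blade down, in slots in a row 60 mm apart, which key in which slot varies. The heads' widths run along the block, so a head is gripped across its thickness. A wall cabinet hangs over the worktop from about x = 0.52 on where y > -0.2, underside at z = 0.48.
- box_key: the box's key, loose, 20 to 45 g: the one with the biggest head, flat, black and square-cornered, 32 mm wide (x), 12 mm thick (y), 38 mm high. Origin: centre of the underside of the head; z up. Below it the steel blade: 12 mm wide (x), 4 mm thick (y), 30 mm long, blunt tip; a half turn makes no difference. Fully home, in the block or the lock, the head's underside rests on it.
- round_key: another key in the block, with a smaller round black head: 22 mm in diameter, 6 mm thick, top 27 mm above the block; same origin, axes and blade. Not to be taken.
- clover_key: another key in the block, with a smaller three-lobed black head: 26 mm wide, 6 mm thick, top 31 mm above the block; same origin, axes and blade. Not to be taken.
- mug_1: cream mug, 84 x 120 x 92 mm, origin under its centre, standing at the back between the key block and the vacuum box. Bystander.
- teaspoon_1: teaspoon, 130 mm long, lying between the key block and the vacuum box. Bystander.
- lemon_1: lemon, 78 mm long, lying behind the key block, to the left. Bystander.
There are look-alikes about, which are no part of the job. Leave any yellow look-alike of the box_key alone.

How it is judged:
On the way, in this order (a step that is already met when the one before it is completed fails the run):
1. the vent plunger is pressed to its stop and kept there (at least 8.5 of 10 mm for 0.6 s) (value of joint vent above 0.0085 m), for 0.6 s.
2. the square-headed key is fully home in the lock (head within 4 mm of the keyway's mouth) before it is turned open (distance between box_key and keyway below 0.004 m and value of joint lock_plug below 0.7 rad), for 0.1 s.
3. the key is turned a quarter turn clockwise (value of joint lock_plug above 1.3 rad), for 0.2 s.
At the end, for the whole second after the job is handed in: the plug is turned more than 1.3 rad clockwise, the lid's front edge is lifted (more than 0.09 rad), the square-headed key is fully home (head within 5 mm of the keyway's mouth, upright within 0.12 rad) and still held by the fingers (more than 2 N), and the vent plunger is up again (within 2 mm) (value of joint lock_plug above 1.3 rad and value of joint box_lid above 0.09 rad and distance between box_key and keyway below 0.005 m and angle between box_key's own z axis and vertical below 0.12 rad and contact force between the fingers and box_key above 2 N and value of joint vent below 0.002 m); the arm keeps its last pose, push and grip.
It fails at once if another key is taken from the block or knocked out of it (distance of any of round_key, clover_key from where it was at the start of the episode above 0.02 m).
It fails at once if a bystander is pushed more than 4 cm (distance of any of mug_1, teaspoon_1, lemon_1 from where it was at the start of the episode above 0.04 m).
It also fails if it takes over 67 s, if anything falls off the work surface, if the arm or the gripper's body presses on something with over 40 N, if the wrist force passes 120 N, or if a joint passes its speed limit or range.

ROBOT

A 6-joint arm with a two-finger parallel gripper is mounted at the origin on a cart in front of the work surface, level with it; the furniture and walls round the work are solid. World frame = base frame: x ahead of the robot, y to its left, z up, the work surface at z = 0. Lengths are in m, angles in rad, forces in N, time in s.
With the tool pointing down it reaches from about 0.35 to 0.975 m from the base axis. Payload 4.9 kg.
Tool frame: the origin (TCP) lies midway between the tips of the shut fingers; the grasp point (between the pads) lies 19 mm behind it; z points along the fingers, y is the line along which they close (so a half turn about z gives the same grasp; the last joint's range is limited). The gripper opens to 85 mm and grips with 20 to 120 N. Pads are 22 mm wide; open, the fingers measure 114 mm over their backs; the gripper's body (76 mm by 85 mm) begins 54 mm behind the grasp point. The pads swing forward as they close: fully open they stand 13 mm farther back than shut.
Start: joints at [-1.279, 0.053, 1.613, -0, 1.476, -0.119], TCP at [0.25, -0.573, 0.231] pointing down, gripper open.
Joint ranges: [-3.01, 3.01], [-1.01, 2.22], [0.06, 2.58], [-1.02, 4.17], [0.09, 2.62], [-3.14, 3.14]. Speed limits (rad/s): [2.57, 2.57, 3.14, 3.14, 3.14, 3.14].

INTERFACE

Orientations are given as a unit quaternion [w, x, y, z].
In Python, from plant import state, grab_frame, camera_info, job_done, spot_in, masks_of, pinpoint gives the robot as it stands.
- The arm moves only by the shell command python3 -m handwheel 'ROWS' [OPENING]. ROWS is JSON, a list that holds one entry, the list of rows, each a list of 6 numbers: the shift along the world's x, y, z in m, then the turn, a rotation vector about the world's x, y, z in degrees. In form: [[[tx, ty, tz, ax, ay, az], ...]]. A call has 1 to 20 rows; each row shifts and turns the commanded pose from where the row before left it; what a row does not reach is not made up. A row lasts 1/12 s, in which the tool goes at most 41.7 mm and 7.16 degrees, less where a joint would pass 70% of its speed; a pose out of reach is approached as far as the arm can. A call is refused whole if a number of a shift passes 0.0417 or a number of a turn 7.16, either way. A call with a gripper value outside its range is refused whole. OPENING is the opening, from 0 (shut) to 1 (fully open), set as the call begins (- or left out, the last holds). The fingers move at their own pace and stop on an object; the grip force is fixed at half the most. Time passes only in rows, so rows that do not move let the fingers close. It gives the time, the measured TCP pose, the force, the opening and the grip force at its end, in the units of the state.
- state(): the state, without advancing time (a new reading comes with each control period).
- grab_frame(name): name is "side" or "top"; returns (picture, depth): 400x640x3 uint8, blue, green, red; 400x640 float32, m along the optical axis (not along the pixel's ray), 0 where there is no reading.
- camera_info(name): a dict with "fx", "fy", "cx", "cy" (pixels), "T" (4x4, takes a point from camera to world coordinates). Camera axes: x right, y up, looking along -z (the intrinsics and any distortion apply to the point x, -y, -z); pixel columns grow to the right and rows downward; lengths in m; the calibration is good to about 2 mm. A picture is of the moment at which its call begins. camera_info takes no time and is no camera call.
- job_done(): hands the job in; it is judged then, once.
Trained networks look in the newest picture that a camera, given by its name, has taken for a name from the list of things; names that differ only in an ending like _2 or _b are one class to them, and where a whole thing is asked for, a point or a joint stands for the part that bears it (a point fixed in the world has none). Each returns a list of dicts, best first, with "conf" (0 to 1); they miss things now and then, are a little off and sometimes report something else, mostly with a low value. They report only what shows in the picture. A call takes as long as a camera call. They do not tell look-alikes from the thing itself.
- spot_in(camera, thing): "box" ([left, top, width, height] in pixels, round what is visible of it).
- masks_of(camera, thing): "region" (400x640 bool, what is visible of it) and "box" ([left, top, width, height] in pixels, round what is visible of it).
- pinpoint(camera, thing): "position" ([column, row] in pixels: a listed point, or the origin of a listed thing).
The state is a dict: "time": time; "joint_pos": joint angles; "joint_vel": joint speeds; "joint_efforts": joint torques, N m; "tool_pos": TCP position; "tool_rot": TCP orientation; "contact_force": force on the tool from outside, world axes, zero at the start; "ft_torque": the same for the moment, N m; "gripper_width": opening from 0.0 (shut) to 1.0 (fully open); "grasp_force": force on a finger pad.
Only numpy, scipy, OpenCV 4.12 (cv2) and the standard library are available. Lean on these libraries where they do the work, as an engineer would, in place of code of your own. Each camera call takes 0.05 s, during which the arm holds its last target. There are 200 camera calls.

## Working session

There is one attempt and no reset: what is moved stays moved. The work goes in short steps, Python scripts to look and compute and a shell command to move; the robot and the scene stay as the last step left them, time stands still between calls to the robot, and variables do not carry over. Pictures are saved under pics/ and viewed, at most 10 in all, crops included, and the job is handed in when it is done.

```bash
mkdir -p pics; ls; cat > h.py <<'E'
import numpy as np,cv2
from plant import *
def world(cam,c,r,z=None,depth=None):
    i=camera_info(cam);T=np.array(i["T"])
    d=np.array([(c-i["cx"])/i["fx"],-(r-i["cy"])/i["fy"],-1.0])
    o=T[:3,3];v=T[:3,:3]@d
    s=depth if depth is not None else (z-o[2])/v[2]
    return o+s*v
E
python3 - <<'E'
from h import *
print({k:v for k,v in camera_info("top").items()});print(camera_info("side"))
for c in("top","side"):
    im,d=grab_frame(c);cv2.imwrite(f"pics/{c}0.png",im);np.save(f"{c}0.npy",d)
    for t in["box_key","vent_top","keyway","round_key","clover_key","key_block","vac_box"]:
        print(c,t,[(np.round(p["position"],1).tolist(),round(p["conf"],2)) for p in pinpoint(c,t)][:4])
print(state())
E
```

```text
pics
{'fx': 518.1485835111606, 'fy': 518.1485835111606, 'cx': 319.9921940246729, 'cy': 205.04817315102648, 'T': array([[ 2.69068972e-02,  9.84819754e-01, -1.71481986e-01,
         2.38364160e-01],
       [-9.99637888e-01,  2.65655955e-02, -4.28517725e-03,
         4.00157266e-02],
       [ 3.35393870e-04,  1.71535191e-01,  9.85177936e-01,
         1.38689777e+00],
       [ 0.00000000e+00,  0.00000000e+00,  0.00000000e+00,
         1.00000000e+00]])}
{'fx': 410.2383231603375, 'fy': 410.2383231603375, 'cx': 313.92381952117455, 'cy': 203.40401670007083, 'T': array([[-0.52648533,  0.65141143, -0.54632988, -0.16205034],
       [-0.85013854, -0.39671127,  0.3462436 ,  0.41615403],
       [ 0.00881182,  0.64674826,  0.76265263,  0.94855568],
       [ 0.        ,  0.        ,  0.        ,  1.        ]])}
top box_key [([224.8, 266.1], 0.63), ([265.7, 227.6], 0.62), ([212.7, 216.0], 0.39), ([444.5, 207.7], 0.35)]
top vent_top [([434.4, 226.4], 0.61), ([270.6, 232.3], 0.6)]
top keyway [([472.8, 232.7], 0.94), ([286.5, 215.5], 0.66)]
top round_key [([284.7, 216.8], 0.54)]
top clover_key [([244.1
[... 453 characters left out ...]
7899924e+00,  5.26545513e-02,  1.61287088e+00,  3.07221581e-06,
        1.47600882e+00, -1.18983932e-01]), 'joint_vel': array([-3.51404494e-04, -1.30917794e-03, -1.40673673e-04,  1.22177875e-03,
        5.14850945e-05, -8.84743651e-04]), 'joint_efforts': array([-1.15913983e-03, -3.93639493e+01, -3.70442140e+01, -7.71079090e-05,
        4.63231172e-04,  6.46466987e-07]), 'tool_pos': array([ 0.2495864 , -0.57299322,  0.2313492 ]), 'tool_rot': array([2.89625260e-05, 9.78981444e-01, 2.03949334e-01, 4.04374254e-06]), 'contact_force': array([ 0.17685326,  0.6394778 , -0.88307086]), 'ft_torque': array([ 0.04273752, -0.01127018,  0.04587477]), 'grasp_force': 0.0, 'gripper_width': 1.0009283948269763}
```

View pics/top0.png

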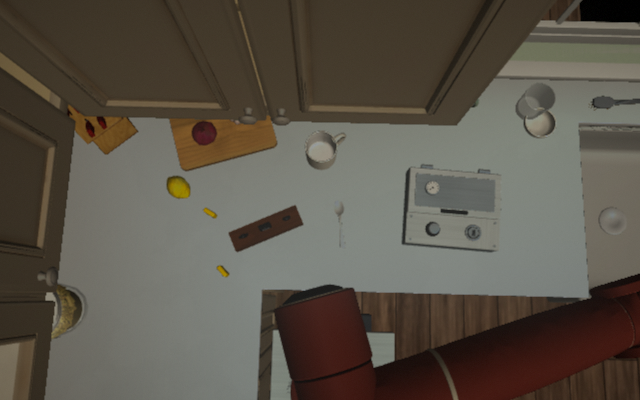

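View pics/side0.png

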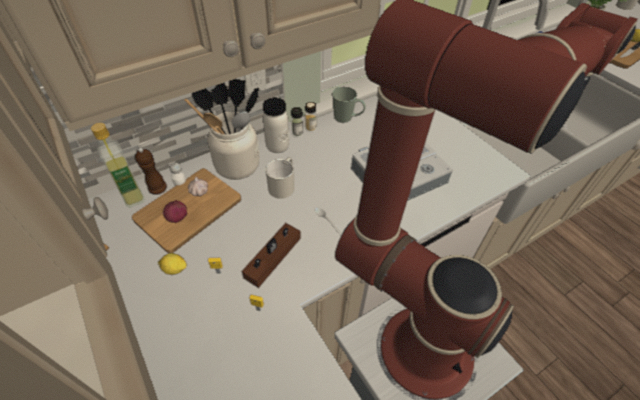

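The top picture shows the box at about (453,208), with the vent at (433,229) and the lock at (473,232). The block is at (265,228) with keys at (244,236), (265,227) and (285,217). Yellow look-alikes lie at (210,212) and (223,271). The box_key candidates are those three keys plus the two yellow ones. The middle one looks squarest and biggest, so I'll check it in a close crop.

```bash
python3 - <<'E'
from h import *
t=cv2.imread("pics/top0.png");s=cv2.imread("pics/side0.png")
up=lambda im,x,y,w,h:cv2.resize(im[y:y+h,x:x+w],(400,300),interpolation=cv2.INTER_CUBIC)
a=up(t,225,200,80,60);b=up(s,235,220,80,60);c=up(t,400,160,107,80+0);c=up(t,400,165,120,90)
dd=up(t,418,208,72,54)
m=np.vstack([np.hstack([a,b]),np.hstack([c,dd])]);m=np.clip(m.astype(float)*1.8,0,255).astype(np.uint8);cv2.imwrite("pics/crop1.png",m)
D=np.load("top0.npy")
for n,(c0,r0) in dict(k1=(244,236),k2=(265,227),k3=(285,217)).items():
    for r in range(r0-4,r0+5):
        print(n,r,[round(1000*world("top",c,r,depth=D[r,c])[2]) for c in range(c0-7,c0+8)])
E
```

```text
k1 232 [38, 41, 38, 38, 36, 41, 44, 37, 42, 39, 39, 39, 46, 34, 42]
k1 233 [40, 38, 41, 42, 34, 38, 35, 39, 40, 44, 40, 39, 40, 35, 42]
k1 234 [38, 38, 50, 37, 42, 70, 66, 60, 62, 62, 52, 37, 39, 40, 38]
k1 235 [40, 39, 40, 65, 71, 72, 67, 68, 60, 61, 55, 36, 35, 35, 40]
k1 236 [40, 35, 61, 63, 67, 69, 66, 60, 55, 40, 35, 40, 42, 39, 38]
k1 237 [38, 63, 58, 58, 68, 54, 54, 48, 45, 36, 42, 37, 35, 41, 33]
k1 238 [38, 48, 57, 51, 53, 41, 40, 41, 41, 38, 39, 39, 40, 39, 38]
k1 239 [40, 36, 39, 36, 37, 43, 38, 38, 41, 33, 39, 41, 37, 34, 42]
k1 240 [42, 38, 40, 40, 40, 39, 35, 41, 38, 31, 38, 40, 39, 38, 41]
k2 223 [36, 39, 39, 39, 42, 41, 40, 69, 76, 77, 78, 65, 38, 39, 41]
k2 224 [39, 35, 39, 44, 74, 75, 77, 76, 75, 75, 81, 79, 38, 37, 38]
k2 225 [39, 38, 76, 78, 77, 80, 77, 75, 82, 78, 75, 74, 51, 42, 36]
k2 226 [76, 73, 77, 74, 78, 72, 73, 75, 77, 76, 76, 72, 61, 37, 39]
k2 227 [79, 73, 81, 80, 78, 73, 81, 79, 78, 71, 64, 63, 49, 31, 42]
k2 228 [78, 79, 80, 74, 77, 72, 70, 70, 62, 58, 54, 43, 42, 39, 40]
k2 229 [76, 80, 73, 73, 72, 68, 62, 56, 52, 38, 33, 33, 40, 41, 41]
k2 230 [35, 76, 68, 68, 62, 53, 48, 40, 34, 34, 37, 39, 39, 36, 39]
k2 231 [43, 42, 52, 51, 36, 46, 38, 38, 39, 38, 37, 35, 41, 36, 39]
k3 213 [35, 34, 37, 39, 42, 38, 40, 43, 1387, 36, 39, 36, 38, 37, 35]
k3 214 [36, 43, 43, 40, 40, 37, 41, 40, 38, 39, 44, 40, 38, 39, 37]
k3 215 [36, 40, 41, 40, 42, 39, 41, 36, 37, 34, 37, 36, 33, 36, 40]
k3 216 [39, 32, 41, 37, 34, 42, 37, 38, 62, 63, 65, 54, 40, 34, 43]
k3 217 [35, 40, 39, 40, 37, 37, 64, 70, 68, 59, 62, 57, 44, 42, 37]
k3 218 [37, 38, 39, 36, 63, 67, 68, 64, 68, 56, 52, 55, 44, 34, 39]
k3 219 [42, 38, 39, 38, 63, 62, 66, 61, 53, 50, 45, 35, 39, 40, 39]
k3 220 [38, 37, 38, 37, 58, 60, 49, 44, 34, 36, 39, 42, 44, 1387, 41]
k3 221 [35, 42, 39, 39, 41, 40, 37, 35, 45, 41, 45, 45, 39, 41, 1387]
```

View pics/crop1.png

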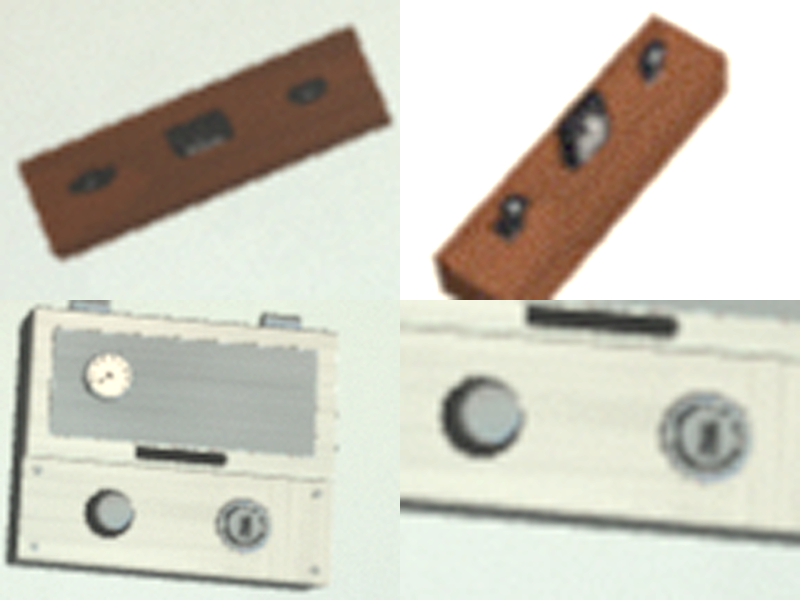

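The middle key (265,227) is the largest, with a square head and its top at 76 mm, so it is the box_key. The vent top is near (434.4,228.2) and the lock near (473.2,232.4). Next I'll compute world poses.

```bash
cat > m.py <<'E'
from h import *
D=np.load("top0.npy")
def pts(c0,c1,r0,r1):
    rr,cc=np.mgrid[r0:r1,c0:c1]
    return np.array([world("top",c,r,depth=D[r,c]) for r,c in zip(rr.ravel(),cc.ravel()) if D[r,c]>0])
def rect(P):
    (c,s,a)=cv2.minAreaRect((P[:,:2]*1000).astype(np.float32));return np.round(c,1),np.round(s,1),a
P=pts(222,312,198,260);b=P[(P[:,2]>.03)&(P[:,2]<.048)]
print("block",rect(b), np.median(b[:,2]))
for n,w in dict(k1=(234,254,228,242),k2=(252,277,216,234),k3=(276,296,210,224)).items():
    q=pts(*w);h=q[q[:,2]>(.071 if n=="k2" else .056)];print(n,h.mean(0)*1000,rect(h),np.median(h[:,2]))
P=pts(395,515,155,260);b=P[(P[:,2]>.055)&(P[:,2]<.085)];print("box",rect(b),np.median(b[:,2]))
v=world("top",434.4,228.2,.087);k=world("top",473.2,232.4,.069)
print(v,k,np.hypot(*(v-k)[:2]),np.degrees(np.arctan2(-(v-k)[0],(v-k)[1])))
q=pts(424,446,218,242);h=q[q[:,2]>.079];print("vent",h.mean(0),len(h),np.median(h[:,2]),rect(h))
E
python3 m.py; python3 - <<'E'
from h import *
im,_=grab_frame("top")
for t in["keyway","vent_top","box_key","tumblers","key_block"]:
  print(t,[(np.round(p["position"],1).tolist(),round(p["conf"],2)) for p in pinpoint("top",t)][:4])
g=cv2.cvtColor(im,cv2.COLOR_BGR2GRAY)[208:250,418:490]
print(cv2.HoughCircles(cv2.resize(g,None,fx=6,fy=6,interpolation=cv2.INTER_CUBIC),cv2.HOUGH_GRADIENT,1.5,100,param1=100,param2=30,minRadius=20,maxRadius=60)/6+np.array([418,208,0]))
E
```

```text
keyway [([472.0, 233.4], 0.88), ([446.7, 208.8], 0.37)]
vent_top [([434.5, 226.0], 0.6)]
box_key [([224.7, 267.2], 0.55), ([206.9, 213.1], 0.47), ([266.1, 225.7], 0.46)]
tumblers [([471.8, 232.1], 0.94)]
key_block [([268.0, 232.7], 0.72)]
[[[432.875      228.875        7.33333349]]]Traceback (most recent call last):
  File "m.py", line 8, in <module>
    P=pts(222,312,198,260);b=P[(P[:,2]>.03)&(P[:,2]<.048)]
  File "m.py", line 5, in pts
    return np.array([world("top",c,r,depth=D[r,c]) for r,c in zip(rr.ravel(),cc.ravel()) if D[r,c]>0])
                     ~~~~~^^^^^^^^^^^^^^^^^^^^^^^^
  File "h.py", line 4, in world
    i=camera_info(cam);T=np.array(i["T"])
ValueError: time passes only in moves, steps and waits
```

```bash
sed -i 's/^def world/import functools\n@functools.cache\ndef ci(c): return camera_info(c)\ndef world/; s/i=camera_info(cam)/i=ci(cam)/' h.py; python3 m.py
```

```text
block (array([408.4, 189. ]), array([ 54. , 190.4]), 24.466516494750977) 0.0387096154796196
k1 [383.90649826 243.49208363  64.12306237] (array([383.6, 243.6]), array([ 6.3, 21.6]), 19.322805404663086) 0.06348462624599915
k2 [408.49890619 188.47659867  76.25645492] (array([408.9, 188.9]), array([11.8, 30.7]), 23.767805099487305) 0.07622929594983052
k3 [432.89409957 135.05773187  63.26123379] (array([433.4, 135.1]), array([ 5.5, 19.6]), 29.65314292907715) 0.06333788331740253
box (array([ 474.4, -297.9]), array([241.5, 209.6]), 86.59400177001953) 0.06989553263742199
[ 0.41305921 -0.24493259  0.087     ] [ 0.40732353 -0.34800026  0.069     ] 0.10322713673869113 -3.1852062502741028
vent [ 0.41304453 -0.24170314  0.08628563] 100 0.08610916030377058 (array([ 413.8, -241.9]), array([27.3, 26.2]), 87.65139770507812)
```

```bash
python3 -m handwheel '[[[0.0136,0.0275,-0.006,0,0,0],[0.0136,0.0275,-0.006,0,0,0],[0.0136,0.0275,-0.006,0,0,0],[0.0136,0.0275,-0.006,0,0,0],[0.0136,0.0275,-0.008,0,0,0],[0.0136,0.0275,-0.01,0,0,0],[0.0136,0.0275,-0.01,0,0,0],[0.0136,0.0275,-0.01,0,0,0],[0.0136,0.0275,-0.01,0,0,0],[0.0136,0.0275,-0.01,0,0,0],[0.0136,0.0275,-0.01,0,0,0],[0.0136,0.0275,-0.01,0,0,0],[0,0,-0.01,0,0,0],[0,0,-0.01,0,0,0],[0,0,0,0,0,0],[0,0,0,0,0,0]]]' 0
python3 - <<'E'
from h import *
for c in("top","side"): im,d=grab_frame(c);cv2.imwrite(f"pics/{c}1.png",im)
im1=cv2.imread("pics/top1.png");im2=cv2.imread("pics/side1.png")
u=lambda im,x,y:cv2.resize(im[y:y+100,x:x+133],(400,300),interpolation=cv2.INTER_CUBIC)
cv2.imwrite("pics/c2.png",np.clip(1.6*np.hstack([u(im1,390,170),u(im2,340,120)]),0,255).astype(np.uint8))
print(state()["tool_pos"],state()["joint_pos"])
E
```

```text
time: 2.43
tool_pos: [0.4121, -0.2436, 0.1088]
tool_rot: [-0.0, 0.979, 0.203, -0.001]
contact_force: [-0.5, 0.0, 0.4]
gripper_width: 0.001
grasp_force: 0.0
[ 0.41274158 -0.2442825   0.10996067] [-6.89635311e-01 -1.96378102e-01  2.05831956e+00 -1.84352738e-04
  1.27863686e+00  4.72163606e-01]
```

View pics/c2.png

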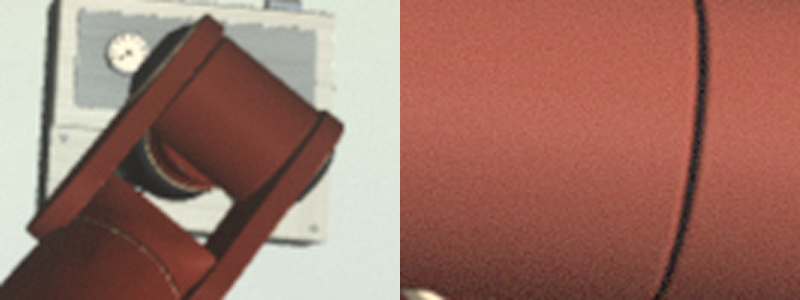

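The arm hides the vent in both views, so I'll press by position and force.

```bash
python3 -m handwheel '[[[0,0,-0.008,0,0,0],[0,0,-0.008,0,0,0],[0,0,-0.006,0,0,0],[0,0,-0.004,0,0,0],[0,0,-0.003,0,0,0],[0,0,-0.002,0,0,0],[0,0,-0.001,0,0,0],[0,0,0,0,0,0]]]'
```

```text
time: 3.2
tool_pos: [0.4126, -0.2434, 0.0781]
tool_rot: [0.0, 0.979, 0.204, -0.001]
contact_force: [-4.5, 1.3, 8.4]
gripper_width: 0.0
grasp_force: 4.3
```

```bash
python3 -m handwheel '[[[0,0,-0.001,0,0,0],[0,0,-0.001,0,0,0],[0,0,-0.001,0,0,0],[0,0,0,0,0,0],[0,0,0,0,0,0],[0,0,0,0,0,0],[0,0,0,0,0,0],[0,0,0,0,0,0],[0,0,0,0,0,0]]]'
```

```text
time: 3.95
tool_pos: [0.4127, -0.2435, 0.0767]
tool_rot: [0.0, 0.979, 0.204, -0.001]
contact_force: [-7.7, 3.1, 16.5]
gripper_width: -0.0
grasp_force: 8.2
```

```bash
python3 -m handwheel '[[[0,0,-0.0005,0,0,0],[0,0,0,0,0,0],[0,0,0,0,0,0],[0,0,0,0,0,0],[0,0,0,0,0,0],[0,0,0,0,0,0],[0,0,0,0,0,0],[0,0,0,0,0,0],[0,0,0,0,0,0],[0,0,0.015,0,0,0],[0,0,0.03,0,0,0],[0,0,0.03,0,0,0],[0,0,0.02,0,0,0]]]'
python3 -m handwheel '[[[0,0.02,0,0,0,7],[0,0.024,0,0,0,7],[0,0.024,0,0,0,7],[0,0.024,0,0,0,7],[0,0.024,0,0,0,7],[0,0.024,0,0,0,7],[0,0.024,0,0,0,7],[0,0.024,0,0,0,7],[0,0.024,0,0,0,7],[0,0.024,0,0,0,7],[0,0.024,0,0,0,7],[0,0.024,0,0,0,7],[0,0.024,0,0,0,7],[0,0.024,0,0,0,0],[0,0.024,0,0,0,0],[0,0.024,0,0,0,0],[0,0.024,0,0,0,0],[-0.004,0.028,0,0,0,0],[0,0,0,0,0,0],[0,0,0,0,0,0]]]' 0.45
python3 - <<'E'
from h import *
s=state();print(s["tool_pos"],s["tool_rot"],s["joint_pos"],s["time"])
for c in("top","side"): im,d=grab_frame(c);cv2.imwrite(f"pics/{c}3.png",im)
a,b=cv2.imread("pics/top3.png"),cv2.imread("pics/side3.png")
u=lambda im,x,y,w:cv2.resize(im[y:y+w*3//4,x:x+w],(400,300),interpolation=cv2.INTER_CUBIC)
v=[u(a,190,160,150),u(a,400,160,120),u(b,200,190,130),u(b,340,130,130)]
cv2.imwrite("pics/c3.png",np.clip(1.6*np.vstack([np.hstack(v[:2]),np.hstack(v[2:])]),0,255).astype(np.uint8))
E
```

```text
time: 5.03
tool_pos: [0.4133, -0.2433, 0.1712]
tool_rot: [0.001, 0.979, 0.204, 0.001]
contact_force: [0.4, -1.1, 1.2]
gripper_width: -0.001
grasp_force: 0.0
time: 6.7
tool_pos: [0.4082, 0.1898, 0.1682]
tool_rot: [-0.0, 0.539, 0.842, -0.001]
contact_force: [0.3, 0.5, -0.2]
gripper_width: 0.451
grasp_force: 0.0
[0.40820927 0.18982595 0.16818653] [-3.31815764e-04  5.39485665e-01  8.41994551e-01 -5.32355176e-04] [ 2.69835829e-01 -3.40176891e-01  2.07205252e+00 -2.19704204e-04
  1.41095273e+00 -1.61272870e-01] 6.7
```

View pics/c3.png

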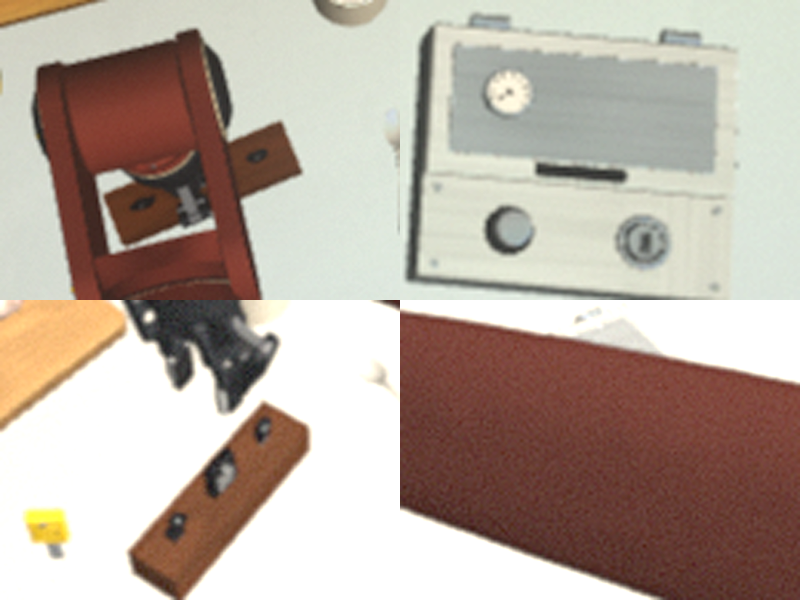

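The box key still stands in the block under the gripper, and the other keys and the plunger look undisturbed. Descending to grasp.

```bash
python3 -m handwheel '[[[0,0,-0.014,0,0,0],[0,0,-0.014,0,0,0],[0,0,-0.014,0,0,0],[0,0,-0.014,0,0,0],[0,0,-0.014,0,0,0],[0,0,-0.014,0,0,0],[0,0,-0.012,0,0,0],[0,0,-0.010,0,0,0],[0,0,-0.01,0,0,0],[0,0,-0.008,0,0,0],[0,0,0,0,0,0],[0,0,0,0,0,0]]]'
python3 -m handwheel '[[[0,0,0,0,0,0],[0,0,0,0,0,0],[0,0,0,0,0,0],[0,0,0,0,0,0],[0,0,0,0,0,0],[0,0,0,0,0,0],[0,0,0,0,0,0],[0,0,0,0,0,0]]]' 0
```

```text
time: 7.8
tool_pos: [0.4086, 0.1888, 0.0445]
tool_rot: [-0.0, 0.541, 0.841, -0.0]
contact_force: [-0.3, 0.6, 0.2]
gripper_width: 0.45
grasp_force: 0.0
time: 8.47
tool_pos: [0.4096, 0.1893, 0.0458]
tool_rot: [0.001, 0.541, 0.841, 0.001]
contact_force: [-0.8, -0.6, 6.0]
gripper_width: 0.129
grasp_force: 59.2
```

```bash
python3 -m handwheel '[[[0,0,0.006,0,0,0],[0,0,0.01,0,0,0],[0,0,0.012,0,0,0],[0,0,0.015,0,0,0],[0,0,0.02,0,0,0],[0,0,0.025,0,0,0],[0,0,0.025,0,0,0],[0,0,0.025,0,0,0],[0,0,0.012,0,0,0],[0,0,0,0,0,0],[0,0,0,0,0,0]]]'
python3 - <<'E'
from h import *
s=state();print(s["tool_pos"],s["tool_rot"],s["joint_pos"],s["time"])
for c in("top","side"): im,d=grab_frame(c);cv2.imwrite(f"pics/{c}4.png",im);np.save(f"{c}4.npy",d)
a,b=cv2.imread("pics/top4.png"),cv2.imread("pics/side4.png")
u=lambda im,x,y,w:cv2.resize(im[y:y+w*3//4,x:x+w],(400,300),interpolation=cv2.INTER_CUBIC)
v=[u(b,210,170,107),u(b,235,195,60)]
cv2.imwrite("pics/c4.png",np.clip(1.8*np.hstack(v),0,255).astype(np.uint8))
E
```

```text
time: 9.38
tool_pos: [0.4086, 0.189, 0.1948]
tool_rot: [0.0, 0.541, 0.841, 0.0]
contact_force: [-0.0, 0.1, -0.9]
gripper_width: 0.128
grasp_force: 59.2
[0.40864199 0.1889719  0.1947698 ] [6.71798062e-05 5.40694252e-01 8.41219185e-01 5.69729048e-05] [ 2.67601296e-01 -3.63593531e-01  2.04469014e+00 -2.39429577e-05
  1.46032149e+00 -1.60668021e-01] 9.3833
```

View pics/c4.png

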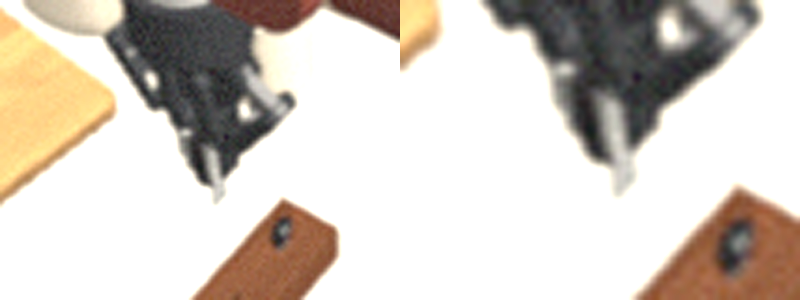

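Key held, with the blade pointing down at side pixel (272,233). Now I'll refine the lock pose from the unobstructed top pictures.

```bash
python3 - <<'E'
from h import *
g=np.mean([cv2.cvtColor(cv2.imread(f"pics/top{i}.png"),cv2.COLOR_BGR2GRAY)for i in(0,3,4)],0)
z=cv2.resize(g[214:252,454:494].astype(np.float32),None,fx=12,fy=12,interpolation=cv2.INTER_CUBIC)
z=np.clip(z*1.5,0,255).astype(np.uint8)
im=cv2.cvtColor(z,cv2.COLOR_GRAY2BGR)
H=cv2.HoughCircles(z,cv2.HOUGH_GRADIENT,1.5,60,param1=80,param2=25,minRadius=40,maxRadius=130)
for x,y,r in (H[0][:4] if H is not None else []):
    c,rr=x/12+454-.46,y/12+214-.46
    print(c,rr,r/12*1.32/518*1000,world("top",c,rr,.067)); cv2.circle(im,(int(x),int(y)),int(r),(0,0,255),1)
for t in range(0,480,60): cv2.putText(im,str(454+t//12),(t,10),0,.4,(255,0,0),1);cv2.putText(im,str(214+t//12),(0,t+10),0,.4,(255,0,0),1)
cv2.imwrite("pics/lock.png",im)
D=np.load("top4.npy")
q=np.array([world("top",c,r,depth=D[r,c]) for r in range(216,248) for c in range(458,490)])
h=q[(q[:,2]>.05)];print(np.median(h[:,2]))
# box silhouette yaw/centre
P=np.array([world("top",c,r,depth=D[r,c]) for r in range(155,260) for c in range(395,515) if D[r,c]>0])
b=P[(P[:,2]>.06)&(P[:,2]<.071)];print(cv2.minAreaRect((b[:,:2]*1000).astype(np.float32)))
E
```

```text
0.06604687883520899
((474.2561340332031, -298.2151794433594), (242.14186096191406, 209.39540100097656), 86.74127197265625)
```

View pics/lock.png

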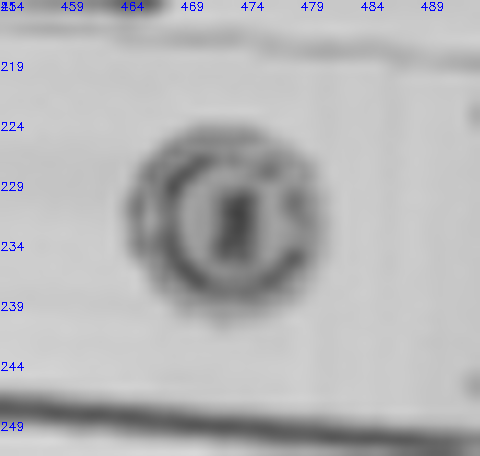

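The slot's dark centre is at about (473.0,232.3), which gives a keyway at roughly (0.4075, -0.3475) with yaw -3.3°. Moving over it.

```bash
python3 -m handwheel '[[[0,-0.02,0,0,0,6.9],[0,-0.03,0,0,0,6.9],[0,-0.03,0,0,0,6.9],[0,-0.03,0,0,0,6.9],[0,-0.03,0,0,0,6.9],[0,-0.03,0,0,0,6.9],[0,-0.03,0,0,0,6.9],[0,-0.03,0,0,0,6.9],[0,-0.03,0,0,0,7],[0,-0.03,0,0,0,0],[0,-0.03,0,0,0,0],[0,-0.03,0,0,0,0],[0,-0.03,0,0,0,0],[0,-0.03,0,0,0,0],[0,-0.03,0,0,0,0],[0,-0.03,0,0,0,0],[0,-0.03,0,0,0,0],[-0.001,-0.0265,0,0,0,0],[0,-0.01,0,0,0,0],[0,0,0,0,0,0]]]'
python3 -m handwheel '[[[0,0,-0.02,0,0,0],[0,0,-0.02,0,0,0],[0,0,-0.02,0,0,0],[0,0,-0.01,0,0,0],[0,0,-0.005,0,0,0],[0,0,0,0,0,0]]]'
python3 - <<'E'
from h import *
s=state();q=s["tool_rot"];print(np.round(s["tool_pos"],4),np.degrees(2*np.arctan2(q[2],q[1])),s["joint_pos"][5],s["contact_force"],s["ft_torque"])
im,d=grab_frame("side");cv2.imwrite("pics/side5.png",im)
im2,d=grab_frame("top");cv2.imwrite("pics/top5.png",im2)
u=lambda im,x,y,w:cv2.resize(im[y:y+w*3//4,x:x+w],(400,300),interpolation=cv2.INTER_CUBIC)
cv2.imwrite("pics/c5.png",np.clip(1.8*np.hstack([u(im2,410,170,107),u(im,370,120,107)]),0,255).astype(np.uint8))
E
```

```text
time: 11.15
tool_pos: [0.4072, -0.3367, 0.1926]
tool_rot: [-0.001, 0.053, 0.999, 0.001]
contact_force: [-0.3, 0.8, -0.4]
gripper_width: 0.129
grasp_force: 59.2
time: 11.65
tool_pos: [0.4076, -0.3342, 0.1182]
tool_rot: [-0.001, 0.052, 0.999, 0.001]
contact_force: [0.1, -0.0, -0.5]
gripper_width: 0.126
grasp_force: 59.2
[ 0.4076 -0.3342  0.1182] 174.09013913364754 -2.2958048401776248 [ 0.07251458 -0.03039891 -0.49816478] [-0.02460329  0.00656487  0.0187387 ]
```

View pics/c5.png

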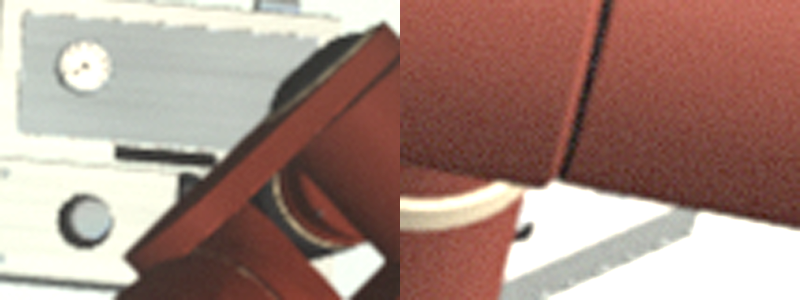

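The view is occluded again. The measured pose shows a shortfall of 13 mm in y and 2.6° in yaw, so I'll correct that and then probe by force.

```bash
python3 -m handwheel '[[[0,-0.007,0,0,0,1.3],[0,-0.0063,0,0,0,1.3],[0,0,0,0,0,0],[0,0,0,0,0,0],[0,0,-0.006,0,0,0],[0,0,-0.003,0,0,0],[0,0,0,0,0,0],[0,0,0,0,0,0]]]'
python3 - <<'E'
from h import *
s=state();q=s["tool_rot"];print(np.round(s["tool_pos"],4),np.degrees(2*np.arctan2(q[2],q[1])),s["contact_force"],s["ft_torque"])
E
```

```text
time: 12.42
tool_pos: [0.4079, -0.3486, 0.1102]
tool_rot: [-0.0, 0.029, 1.0, 0.0]
contact_force: [0.2, 0.9, 0.0]
gripper_width: 0.126
grasp_force: 59.2
[ 0.4079 -0.3486  0.1102] 176.64404417991463 [0.16038102 0.94623135 0.03638433] [ 0.00928466 -0.02652094 -0.00201592]
```

```bash
python3 -m handwheel '[[[0,0,-0.0015,0,0,0],[0,0,-0.0015,0,0,0],[0,0,-0.0015,0,0,0],[0,0,-0.0015,0,0,0],[0,0,-0.0015,0,0,0],[0,0,0,0,0,0]]]'
```

```text
time: 12.92
tool_pos: [0.4088, -0.3504, 0.1059]
tool_rot: [0.001, 0.029, 1.0, -0.001]
contact_force: [-1.3, 0.8, 9.6]
gripper_width: 0.132
grasp_force: 60.7
```

```bash
python3 -m handwheel '[[[0,0,0.002,0,0,0],[0,0.0005,0,0,0,0],[0,0.0005,0,0,0,0],[0,0.0005,0,0,0,0],[0,0,0,0,0,0]]]'
python3 -m handwheel '[[[0,0.0005,0,0,0,0],[0,0.0005,0,0,0,0],[0,0,0,0,0,0]]]'
```

```text
time: 13.33
tool_pos: [0.4086, -0.3483, 0.1062]
tool_rot: [0.001, 0.029, 1.0, -0.001]
contact_force: [-0.7, -2.1, 5.7]
gripper_width: 0.127
grasp_force: 60.1
time: 13.58
tool_pos: [0.4086, -0.3474, 0.1062]
tool_rot: [0.001, 0.029, 1.0, -0.001]
contact_force: [-0.9, -1.3, 5.6]
gripper_width: 0.127
grasp_force: 60.1
```

```bash
python3 -m handwheel '[[[-0.0005,0,0,0,0,0],[-0.0005,0,0,0,0,0],[-0.0005,0,0,0,0,0],[-0.0005,0,0,0,0,0],[0,0,0,0,0,0]]]'
python3 -m handwheel '[[[0,0.0005,0,0,0,0],[0,0.0005,0,0,0,0],[0,0.0005,0,0,0,0],[0,0.0005,0,0,0,0],[0,0,0,0,0,0]]]'
```

```text
time: 14.0
tool_pos: [0.4063, -0.3472, 0.1055]
tool_rot: [0.0, 0.029, 1.0, -0.001]
contact_force: [1.6, -3.7, 3.5]
gripper_width: 0.132
grasp_force: 59.7
time: 14.42
tool_pos: [0.4063, -0.3465, 0.1057]
tool_rot: [0.0, 0.029, 1.0, -0.002]
contact_force: [1.1, -9.0, 1.4]
gripper_width: 0.129
grasp_force: 59.4
```

Side force of -9 N in y means the tip has entered the flare and touches its +y wall. I'll back off in y and press down.

```bash
python3 -m handwheel '[[[0,-0.001,0,0,0,0],[0,-0.001,0,0,0,0],[0,0,-0.001,0,0,0],[0,0,-0.001,0,0,0],[0,0,0,0,0,0]]]'
python3 - <<'E'
from h import *
s=state();print(s["tool_pos"],s["contact_force"],s["ft_torque"])
E
```

```text
time: 14.83
tool_pos: [0.4063, -0.3478, 0.1043]
tool_rot: [0.0, 0.029, 1.0, -0.001]
contact_force: [0.8, -4.2, 6.6]
gripper_width: 0.131
grasp_force: 60.3
[ 0.40626158 -0.34778148  0.1043098 ] [ 0.75259786 -4.207103    6.64281629] [-1.027435    0.03793386 -0.05074877]
```

```bash
python3 -m handwheel '[[[0,-0.0005,0,0,0,0],[0,-0.0005,0,0,0,0],[0,-0.0005,0,0,0,0],[0,0,0,0,0,0]]]'
python3 -m handwheel '[[[0.0005,0,0,0,0,0],[0.0005,0,0,0,0,0],[0,0,0,0,0,0]]]'
```

```text
time: 15.17
tool_pos: [0.406, -0.3484, 0.1038]
tool_rot: [-0.0, 0.029, 1.0, -0.0]
contact_force: [-0.4, -3.1, 6.2]
gripper_width: 0.127
grasp_force: 60.3
time: 15.42
tool_pos: [0.4064, -0.3485, 0.1037]
tool_rot: [-0.001, 0.029, 1.0, -0.0]
contact_force: [-2.6, -3.5, 7.8]
gripper_width: 0.127
grasp_force: 60.4
```

```bash
python3 -m handwheel '[[[-0.0005,0,0,0,0,0],[-0.0005,-0.0005,0,0,0,0],[-0.0005,-0.0005,0,0,0,0],[0,-0.0005,0,0,0,0],[0,0,0,0,0,0]]]'
python3 -m handwheel '[[[0,-0.0005,0,0,0,0],[0,-0.0005,-0.0005,0,0,0],[0,0,-0.0005,0,0,0],[0,0,0,0,0,0]]]'
```

```text
time: 15.83
tool_pos: [0.405, -0.3491, 0.1024]
tool_rot: [-0.001, 0.029, 1.0, 0.001]
contact_force: [-0.5, -1.7, 0.7]
gripper_width: 0.13
grasp_force: 59.4
time: 16.17
tool_pos: [0.4051, -0.3496, 0.1011]
tool_rot: [-0.001, 0.029, 1.0, 0.001]
contact_force: [0.2, 0.8, -0.1]
gripper_width: 0.129
grasp_force: 59.3
```

In the slot with forces near zero. Pushing down towards the first tumbler.

```bash
python3 -m handwheel '[[[0,0,-0.0015,0,0,0],[0,0,-0.0015,0,0,0],[0,0,-0.0015,0,0,0],[0,0,-0.0015,0,0,0],[0,0,0,0,0,0]]]'
python3 -m handwheel '[[[0,0,-0.0015,0,0,0],[0,0,-0.0015,0,0,0],[0,0,-0.001,0,0,0],[0,0,0,0,0,0]]]'
```

```text
time: 16.58
tool_pos: [0.4054, -0.3503, 0.0957]
tool_rot: [-0.0, 0.029, 1.0, 0.0]
contact_force: [-0.8, -0.6, 0.2]
gripper_width: 0.128
grasp_force: 59.4
time: 16.92
tool_pos: [0.4055, -0.3506, 0.0926]
tool_rot: [-0.0, 0.029, 1.0, 0.0]
contact_force: [-3.7, 1.5, 3.4]
gripper_width: 0.129
grasp_force: 60.1
```

Resting on the upper tumbler. Recentring slightly and turning slowly clockwise under light pressure.

```bash
python3 -m handwheel '[[[-0.001,0.0005,-0.0005,0,0,-1.5],[0,0,0,0,0,-2],[0,0,0,0,0,-2],[0,0,0,0,0,-2],[0,0,0,0,0,-2],[0,0,0,0,0,-2],[0,0,0,0,0,-2],[0,0,0,0,0,-2],[0,0,0,0,0,0]]]'
python3 - <<'E'
from h import *
s=state();q=s["tool_rot"];print(s["tool_pos"],np.degrees(2*np.arctan2(q[2],q[1])),s["contact_force"],s["ft_torque"])
E
```

```text
time: 17.67
tool_pos: [0.4053, -0.3497, 0.0924]
tool_rot: [0.001, 0.164, 0.986, 0.001]
contact_force: [-1.8, 4.2, 4.5]
gripper_width: 0.129
grasp_force: 60.1
[ 0.40533372 -0.34968795  0.09243075] 161.1127367522538 [-1.83154243  4.20739729  4.50304404] [ 0.86351107  0.09565888 -0.02205716]
```

```bash
python3 -m handwheel '[[[0,0.0008,0,0,0,-1.5],[0,0,0,0,0,-1.5],[0,0,0,0,0,-1.5],[0,0,0,0,0,-1.5],[0,0,0,0,0,-1.5],[0,0,0,0,0,-1.5],[0,0,0,0,0,-1.5],[0,0,0,0,0,-1.5],[0,0,0,0,0,0]]]'
python3 - <<'E'
from h import *
s=state();q=s["tool_rot"];print(s["tool_pos"],np.degrees(2*np.arctan2(q[2],q[1])),s["contact_force"],s["ft_torque"])
E
```

```text
time: 18.42
tool_pos: [0.4055, -0.3487, 0.0918]
tool_rot: [0.001, 0.266, 0.964, 0.001]
contact_force: [1.4, 4.0, 1.5]
gripper_width: 0.128
grasp_force: 59.6
[ 0.40545169 -0.34867438  0.09178672] 149.16100555344835 [1.41823828 3.9542278  1.52587239] [ 0.82007184 -0.34169928  0.02747116]
```

```bash
python3 -m handwheel '[[[0,0.0005,-0.001,0,0,-1],[0,0,-0.0005,0,0,-1],[0,0,0,0,0,-1],[0,0,0,0,0,-1],[0,0,0,0,0,-1],[0,0,0,0,0,0]]]'
python3 - <<'E'
from h import *
s=state();q=s["tool_rot"];print(s["tool_pos"],np.degrees(2*np.arctan2(q[2],q[1])),s["contact_force"],s["ft_torque"])
E
```

```text
time: 18.92
tool_pos: [0.4052, -0.3483, 0.0902]
tool_rot: [0.0, 0.308, 0.951, 0.001]
contact_force: [2.6, 4.4, 0.8]
gripper_width: 0.134
grasp_force: 59.5
[ 0.40515223 -0.34834099  0.09016461] 144.08180525961768 [2.59419048 4.36870194 0.81195768] [ 0.94388417 -0.57333873  0.05824277]
```

It is dropping through the upper disc. Pushing down.

```bash
python3 -m handwheel '[[[0,0.0005,-0.0015,0,0,0],[0,0,-0.0015,0,0,0],[0,0,-0.0015,0,0,0],[0,0,-0.0015,0,0,0],[0,0,0,0,0,0]]]'
python3 - <<'E'
from h import *
s=state();q=s["tool_rot"];print(s["tool_pos"],np.degrees(2*np.arctan2(q[2],q[1])),s["contact_force"],s["ft_torque"])
E
```

```text
time: 19.33
tool_pos: [0.405, -0.3482, 0.0846]
tool_rot: [0.0, 0.308, 0.951, 0.0]
contact_force: [1.6, 5.8, 3.8]
gripper_width: 0.129
grasp_force: 60.1
[ 0.40504784 -0.34817008  0.08455287] 144.12789356982333 [1.63912456 5.78937982 3.76332275] [ 0.94916581 -0.44071159 -0.00189888]
```

```bash
python3 -m handwheel '[[[0,0.0005,0,0,0,2],[0,0,0,0,0,2],[0,0,0,0,0,2],[0,0,0,0,0,2],[0,0,0,0,0,2],[0,0,0,0,0,2],[0,0,0,0,0,2],[0,0,0,0,0,2],[0,0,0,0,0,2],[0,0,0,0,0,2],[0,0,0,0,0,2],[0,0,0,0,0,2],[0,0,0,0,0,2],[0,0,0,0,0,0]]]'
python3 - <<'E'
from h import *
s=state();q=s["tool_rot"];print(s["tool_pos"],np.degrees(2*np.arctan2(q[2],q[1])),s["contact_force"],s["ft_torque"])
E
```

```text
time: 20.5
tool_pos: [0.4044, -0.3492, 0.0845]
tool_rot: [-0.0, 0.086, 0.996, -0.002]
contact_force: [1.7, -0.4, 1.8]
gripper_width: 0.133
grasp_force: 59.6
[ 0.40441273 -0.34915267  0.08453694] 170.15522845356816 [ 1.68393119 -0.35241202  1.82982359] [-0.12430267 -0.0514352   0.01391034]
```

```bash
python3 -m handwheel '[[[0.0003,0,-0.0005,0,0,1.5],[0,0,-0.0005,0,0,1.5],[0,0,0,0,0,1.5],[0,0,0,0,0,1.5],[0,0,0,0,0,1.5],[0,0,0,0,0,0]]]'
python3 - <<'E'
from h import *
s=state();q=s["tool_rot"];print(s["tool_pos"],np.degrees(2*np.arctan2(q[2],q[1])),s["contact_force"],s["ft_torque"])
E
```

```text
time: 21.0
tool_pos: [0.4047, -0.3496, 0.0838]
tool_rot: [-0.0, 0.021, 1.0, -0.002]
contact_force: [-0.5, -3.4, 0.7]
gripper_width: 0.132
grasp_force: 59.5
[ 0.40467755 -0.3495693   0.08375046] 177.61004565003986 [-0.478752   -3.4103907   0.69142533] [-0.60732717  0.18512102 -0.08562793]
```

```bash
python3 -m handwheel '[[[0,-0.0007,-0.001,0,0,1],[0,0,-0.001,0,0,1],[0,0,-0.0005,0,0,1],[0,0,0,0,0,1],[0,0,0,0,0,0]]]'
python3 - <<'E'
from h import *
s=state();q=s["tool_rot"];print(s["tool_pos"],np.degrees(2*np.arctan2(q[2],q[1])),s["contact_force"],s["ft_torque"])
E
```

```text
time: 21.42
tool_pos: [0.4051, -0.3498, 0.0813]
tool_rot: [0.0, -0.015, 1.0, -0.002]
contact_force: [-0.5, -5.5, 2.0]
gripper_width: 0.128
grasp_force: 59.6
[ 0.40505831 -0.34984129  0.08126638] 181.70463945059393 [-0.47208251 -5.48059681  2.01662062] [-1.11614518  0.17255302 -0.03962462]
```

```bash
python3 -m handwheel '[[[0,-0.0007,-0.0015,0,0,0],[0,0,-0.0015,0,0,0],[0,0,-0.0015,0,0,0],[0,0,-0.0015,0,0,0],[0,0,0,0,0,0]]]'
python3 - <<'E'
from h import *
s=state();q=s["tool_rot"];print(s["tool_pos"],np.degrees(2*np.arctan2(q[2],q[1])),s["contact_force"],s["ft_torque"])
E
```

```text
time: 21.83
tool_pos: [0.4052, -0.35, 0.0767]
tool_rot: [-0.0, -0.015, 1.0, -0.001]
contact_force: [-4.3, -2.5, 10.5]
gripper_width: 0.129
grasp_force: 61.2
[ 0.40517493 -0.34998323  0.07667436] 181.66389265964995 [-4.26572705 -2.49058563 10.48464788] [-0.36998444  0.72433592 -0.02760457]
```

Fully home: z matches the expected 0.0762 and Fz has risen. Settling briefly, then turning clockwise in stages.

```bash
python3 -m handwheel '[[[-0.001,-0.0003,-0.0003,0,0,-1],[0,0,0,0,0,-1],[0,0,0,0,0,-1],[0,0,0,0,0,0],[0,0.0003,0,0,0,-3],[0,0.0003,0,0,0,-3],[0,0.0003,0,0,0,-3],[0,0.0003,0,0,0,-3],[0,0.0003,0,0,0,-3],[0,0.0003,0,0,0,-3],[0,0,0,0,0,0]]]'
python3 - <<'E'
from h import *
s=state();q=s["tool_rot"];print(s["tool_pos"],np.degrees(2*np.arctan2(q[2],q[1])),s["contact_force"],s["ft_torque"])
E
```

```text
time: 22.75
tool_pos: [0.4053, -0.3486, 0.0767]
tool_rot: [0.002, 0.169, 0.986, -0.001]
contact_force: [-0.4, -2.5, 9.7]
gripper_width: 0.127
grasp_force: 60.9
[ 0.40534321 -0.34862277  0.07667429] 160.57326145905694 [-0.40298003 -2.45792475  9.73600141] [-0.48812099  0.13627029  0.0187167 ]
```

```bash
python3 -m handwheel '[[[0,-0.0003,0.001,0,0,-3],[0,0,0,0,0,-3],[0,0,0,0,0,-3],[0,0,0,0,0,-3],[0,0,0,0,0,-3],[0,0,0,0,0,-3],[0,0,0,0,0,-3],[0,0,0,0,0,0]]]'
python3 - <<'E'
from h import *
s=state();q=s["tool_rot"];print(s["tool_pos"],np.degrees(2*np.arctan2(q[2],q[1])),s["contact_force"],s["ft_torque"])
E
```

```text
time: 23.42
tool_pos: [0.4057, -0.3476, 0.0767]
tool_rot: [0.002, 0.346, 0.938, 0.001]
contact_force: [1.9, -0.9, 6.4]
gripper_width: 0.129
grasp_force: 60.4
[ 0.40572313 -0.34760202  0.07669299] 139.562013978581 [ 1.85019535 -0.89130611  6.35548281] [ 0.02467478 -0.50493733  0.06790279]
```

```bash
python3 -m handwheel '[[[0.0005,0,0,0,0,-3],[0,0,0,0,0,-3],[0,0,0,0,0,-3],[0,0,0,0,0,-3],[0,0,0,0,0,-3],[0,0,0,0,0,-3],[0,0,0,0,0,-3],[0,0,0,0,0,0]]]'
python3 - <<'E'
from h import *
s=state();q=s["tool_rot"];print(s["tool_pos"],np.degrees(2*np.arctan2(q[2],q[1])),s["contact_force"],s["ft_torque"])
E
```

```text
time: 24.08
tool_pos: [0.4068, -0.3468, 0.0767]
tool_rot: [0.002, 0.511, 0.86, 0.002]
contact_force: [4.7, 2.9, 7.7]
gripper_width: 0.13
grasp_force: 60.4
[ 0.40677634 -0.34684466  0.07669997] 118.557693632683 [4.74367509 2.90340133 7.69501014] [ 0.49032869 -0.84488099  0.08510784]
```

```bash
python3 -m handwheel '[[[0.001,0.0007,0,0,0,-3],[0.0004,0,0,0,0,-3],[0.0004,0,0,0,0,-3],[0.0002,0,0,0,0,-3],[0,0,0,0,0,-3],[0,0,0,0,0,-3],[0,0,0,0,0,-3],[0,0,0,0,0,0]]]'
python3 - <<'E'
from h import *
s=state();q=s["tool_rot"];print(s["tool_pos"],np.degrees(2*np.arctan2(q[2],q[1])),s["contact_force"],s["ft_torque"])
E
```

```text
time: 24.75
tool_pos: [0.4082, -0.3464, 0.0767]
tool_rot: [0.001, 0.659, 0.752, 0.002]
contact_force: [2.6, 1.8, 7.8]
gripper_width: 0.128
grasp_force: 60.5
[ 0.40822675 -0.34638495  0.07669626] 97.5695389121761 [2.57022789 1.81408909 7.78735328] [ 0.31831141 -0.47585041  0.12511262]
```

```bash
python3 -m handwheel '[[[0.0006,0.0003,0,0,0,-3],[0.0004,0,0,0,0,-3],[0.0003,0,0,0,0,-3],[0.0002,0,0,0,0,-3],[0,0,0,0,0,-3],[0,0,0,0,0,-3],[0,0,0,0,0,-2],[0,0,0,0,0,0],[0,0,0,0,0,0],[0,0,0,0,0,0],[0,0,0,0,0,0]]]'
python3 - <<'E'
from h import *
s=state();q=s["tool_rot"];print(s["time"],s["tool_pos"],np.degrees(2*np.arctan2(q[2],q[1])),s["contact_force"],s["ft_torque"])
im,d=grab_frame("side");im2,d2=grab_frame("top")
v=np.clip(1.8*np.hstack([cv2.resize(im2[150:260,390:520],(400,338)),cv2.resize(im[120:230,350:480],(400,338))]),0,255).astype(np.uint8);cv2.imwrite("pics/c6.png",v)
def w(c,r): return world("top",c,r,depth=d2[r,c])
D0=np.load("top0.npy")
for c in range(412,450,6): print(c,[(round(1000*world("top",c,r,depth=float(np.median(D0[r-1:r+2,c-2:c+3])))[2]),round(1000*world("top",c,r,depth=float(np.median(d2[r-1:r+2,c-2:c+3])))[2])) for r in (180,196,204,208)])
E
```

```text
time: 25.67
tool_pos: [0.4096, -0.3464, 0.0767]
tool_rot: [0.001, 0.779, 0.627, 0.002]
contact_force: [2.3, 0.5, 7.5]
gripper_width: 0.129
grasp_force: 60.5
25.6667 [ 0.40959099 -0.34642043  0.07671847] 77.67530179588604 [2.32404712 0.52742358 7.47253975] [ 0.10135673 -0.37074054  0.16141804]
412 [(72, 77), (72, 82), (72, 85), (72, 87)]
418 [(71, 77), (73, 82), (74, 85), (72, 86)]
424 [(74, 77), (73, 82), (74, 85), (72, 87)]
430 [(74, 87), (73, 83), (73, 85), (71, 86)]
436 [(74, 78), (73, 83), (72, 85), (72, 85)]
442 [(74, 76), (72, 81), (72, 84), (72, 88)]
448 [(73, 76), (73, 80), (73, 84), (73, 87)]
```

View pics/c6.png

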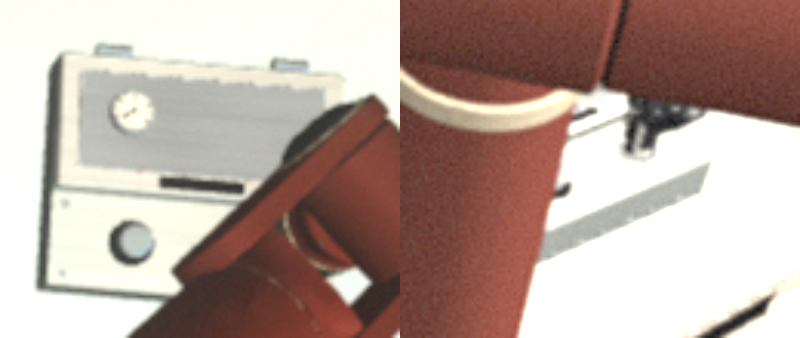

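The lid's front edge has risen about 14 mm, which is a full quarter turn. The vent is up, and the key is seated and gripped at 60 N.

```bash
python3 -c "
from plant import *
print(job_done())"
```

```text
the job is handed in; nothing more can be done
None
```

I pressed and released the vent, pushed the square-headed key home and turned it about a quarter turn. I handed the job in at about 26 s with the key still gripped, the lid's front edge about 14 mm up and the vent plunger up; no verdict came back.

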